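# Unlock the pump switch by the wash basin and start the pump

## Task

The roof-tank pump has to be started: on the long switch box on the cement ledge, slide the child-lock tab all the way aside, then press the button it was covering fully down for a moment and let it come back up. Leave the tab open, and do not press the bare button on the small square lamp switch box.

Things in the scene. Friction and masses are not known exactly. Their poses are not given: they have to be found in the camera images.
- lock_grip (a point): Mid-height centre of the tab's upright grip ridge, 30 (x) x 14 (y) x 26 mm high, at the +y end of the white cap 58 (x) x 54 (y) x 16 mm high covering the button on the long grey switch box. Cap top 13 mm below, deck 28 mm below. z up; the tab slides only to +y, 70 mm, about 2 N friction, no spring, stays put. Shut: 18 mm to +y of the button centre (starts up to 8 mm farther); fully open: 88 mm.
- start_top (a point): Centre of the top of the pump start button, round, black, 32 mm across, on the long grey switch box (110 (x) x 190 (y) x 50 mm high, screwed down), hidden under the lock tab at the start. The top stands 10 mm above the deck, 18 mm lower than lock_grip; the ridge's centre moves along the line through it to +y. Moves down with the button; z up, y the tab's opening direction.
- start_button (a joint): How far the pump start button is pressed, in m: 0 is up, 0.006 fully down. A spring returns it; it starts to move at about 1.3 N, fully down takes about 5 N.
- lamp_button (a joint): Button of the other box, the small square grey lamp switch box (90 x 90 x 50 mm high, screwed down): a like black button, uncovered, in the middle of its top. How far it is pressed, in m: 0 is up, 0.006 fully down. Not to be pressed.

How it is judged:
On the way, in this order (a step that is already met when the one before it is completed fails the run):
1. the lock tab is slid aside, within about 15 mm of its end (horizontal distance between lock_grip and start_top above 0.072 m), for 0.1 s.
2. with the tab aside, the start button is pressed down (more than 4 mm of its 6 mm) for 0.2 s (horizontal distance between lock_grip and start_top above 0.072 m and value of joint start_button above 0.004 m), for 0.2 s.
At the end, for the whole second after the job is handed in: The lock tab is left open (ridge centre more than 72 mm from the button's centre, of 88 mm when fully open) and the start button, having been pressed, is up again (less than 2 mm down) (horizontal distance between lock_grip and start_top above 0.072 m and value of joint start_button below 0.002 m); the robot touches nothing.
It fails at once if the lamp button is pressed (more than 2 mm) (value of joint lamp_button above 0.002 m).
It also fails if it takes over 38 s, if anything falls off the work surface, if the arm or the gripper's body presses on something with over 40 N, if the wrist force passes 120 N, or if a joint passes its speed limit or range.

## Robot

A 6-joint arm with a two-finger parallel gripper is mounted at the origin on the work surface. World frame = base frame: x ahead of the robot, y to its left, z up, the work surface at z = 0. Lengths are in m, angles in rad, forces in N, time in s.
With the tool pointing down it reaches from about 0.25 to 0.775 m from the base axis. Payload 4 kg.
Tool frame: the origin (TCP) lies at the very end of the fingers, on their centre line; the grasp point (between the pads) lies 19 mm behind it; y points along the fingers, x is the direction in which the jaws open and shut, and the axes are right-handed (so a half turn about y gives the same grasp; the last joint's range is limited). The gripper opens to 85 mm and grips with 20 to 120 N. Pads are 22 mm wide; open, the fingers measure 114 mm over their backs; the gripper's body (76 mm by 85 mm) begins 54 mm behind the grasp point. The pads swing forward as they close: fully open they stand 13 mm farther back than shut.
Start: joints at [-1.251, 0.087, 1.371, -0, 1.684, -0.103], TCP at [0.226, -0.502, 0.231] pointing down, gripper open.
Joint ranges: [-3.1, 3.1], [-0.76, 2.03], [0.27, 2.55], [-1.08, 4.22], [0.17, 2.65], [-2.57, 2.57]. Speed limits (rad/s): [2.79, 2.79, 3.14, 3.14, 3.14, 3.14].

## Interface

Orientations are given as a unit quaternion [w, x, y, z].
In Python, from rig import manip gives the robot as it stands.
- The arm moves only by the tool move_arm, never from a script. Its argument "series" is a list of rows, each an object of numbers: "gripper": the closure, from 0 (fully open) to 1 (shut); "tx", "ty", "tz": the shift along the tool's x, y, z in cm; "rx", "ry", "rz": the turn, a rotation vector about the tool's x, y, z in degrees. In form: [{"gripper": .., "tx": .., "ty": .., "tz": .., "rx": .., "ry": .., "rz": ..}, ...]. A call has 1 to 12 rows; each row is the pose to reach, as a shift and turn from the pose commanded when the call began, along the tool's axes at that moment; what a row does not reach only later rows make up. A row lasts 1/8 s, in which the tool goes at most 62.5 mm and 10.7 degrees, less where a joint would pass 70% of its speed; a pose out of reach is approached as far as the arm can. A call with a gripper value outside its range is refused whole. The fingers move at their own pace and stop on an object; the grip force is fixed at half the most. Time passes only in rows, so rows that repeat a pose let the fingers close. It gives the time, the measured TCP pose, the force and the opening at its end, in the units of the state.
- manip.get_obs(): the state, without advancing time (a new reading comes with each control period).
- manip.snapshot(name): name is "scene" or "top" or "wrist"; returns the picture (400x640x3 uint8, red, green, blue); there is no depth.
- manip.camera_params(name): a dict with "fx", "fy", "cx", "cy" (pixels), "distortion" ([k1, k2, p1, p2, k3] as OpenCV has them; the pictures are not rectified), "origin" and "rotation" of the camera in the world; the wrist camera has in their place "T_tool_cam" (4x4, takes a point from camera to tool coordinates, whose origin is the TCP and whose axes are the tool frame's). Camera axes: x right, y down, z forward; pixel columns grow to the right and rows downward; lengths in m; the calibration is good to about 2 mm. A picture is of the moment at which its call begins: read the wrist's pose just before it. camera_params takes no time and is no camera call.
- manip.hand_in(): hands the job in, once; it reports no verdict.
The state is a dict: "time": time; "qpos": joint angles; "qd": joint speeds; "tau": joint torques, N m; "eef_pos": TCP position; "tcp_rot": TCP orientation; "ft_force": force on the tool from outside, world axes, zero at the start; "wrist_torque": the same for the moment, N m; "width": finger opening in m.
Only numpy, scipy, OpenCV 4.12 (cv2) and the standard library are available. Lean on these libraries where they do the work, as an engineer would, in place of code of your own. Each camera call takes 0.05 s, during which the arm holds its last target. There are 200 camera calls.

## Working session

There is one attempt and no reset: what is moved stays moved. The work goes in short steps, Python scripts to look and compute and a tool call to move; the robot and the scene stay as the last step left them, time stands still between calls to the robot, and variables do not carry over. Pictures are saved under pics/ and viewed, about 8 in all and at most 12, crops included, and the job is handed in when it is done.

Besides the shell and the picture viewer there is one more tool, called after "Emit:" by a JSON object that holds its "method" and its "body", one argument or row to a line. move_arm: Moves the arm, as the interface text tells. Its arguments: {"type":"object","properties":{"series":{"type":"array"}},"required":["series"]}

```bash
mkdir -p pics
python3 - <<'E'
from rig import manip
import cv2
o=manip.get_obs(); print(o)
for n in("scene","top"):
    cv2.imwrite(f"pics/{n}0.png",manip.snapshot(n)[:,:,::-1])
    print(manip.camera_params(n))
print(manip.camera_params("wrist"))
E
```

```text
{'time': 0.0, 'qpos': array([-1.25110048e+00,  8.79594823e-02,  1.37227420e+00,  3.82621445e-06,
        1.68355948e+00, -1.03120170e-01]), 'qd': array([ 4.75629510e-04, -1.03450481e-03,  5.71762673e-04,  9.93920085e-04,
       -8.51850537e-04,  3.67216035e-05]), 'tau': array([-3.83056113e-04, -3.51860797e+01, -3.13276649e+01, -2.86106688e-04,
        1.06622968e-02, -2.04252939e-05]), 'eef_pos': array([ 0.22551364, -0.50110395,  0.23012653]), 'tcp_rot': array([ 0.59427482, -0.59329783,  0.38455499, -0.38334396]), 'ft_force': array([-0.35941265, -0.09440007,  0.1407509 ]), 'wrist_torque': array([-0.01322474,  0.0293692 ,  0.03840901]), 'width': 0.08513068872560452}
{'fx': 486.7293155789402, 'fy': 486.7293155789402, 'cx': 327.3109987554679, 'cy': 193.4794197373273, 'distortion': array([0.01736727, 0.        , 0.        , 0.        , 0.        ]), 'origin': array([1.00032009, 0.27922435, 0.87663914]), 'rotation': array([-0.14993023,  0.45035582,  0.83933144, -0.26499678])}
{'fx': 408.1432157814397, 'fy': 408.1432157814397, 'cx': 322.726042023992, 'cy': 202.691459980038, 'distortion': array([0.01862271, 0.        , 0.        , 0.        , 0.        ]), 'origin': array([ 0.4127007 , -0.02534619,  0.81991276]), 'rotation': array([ 0.0761412 , -0.69377924,  0.71386395, -0.05719394])}
{'fx': 329.91687819159733, 'fy': 329.91687819159733, 'cx': 313.08511811088516, 'cy': 201.3358957434732, 'distortion': array([0.02015016, 0.        , 0.        , 0.        , 0.        ]), 'T_tool_cam': array([[ 9.99999893e-01, -2.65771198e-04,  3.78844146e-04,
        -1.60623422e-04],
       [-4.44891137e-04, -3.26755140e-01,  9.45108925e-01,
        -1.41547743e-01],
       [-1.27393459e-04, -9.45108993e-01, -3.26755223e-01,
         8.55454322e-02],
       [ 0.00000000e+00,  0.00000000e+00,  0.00000000e+00,
         1.00000000e+00]])}
```

View pics/top0.png

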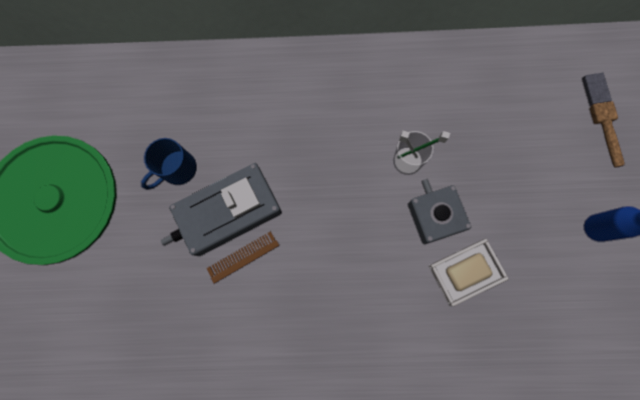

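View pics/scene0.png

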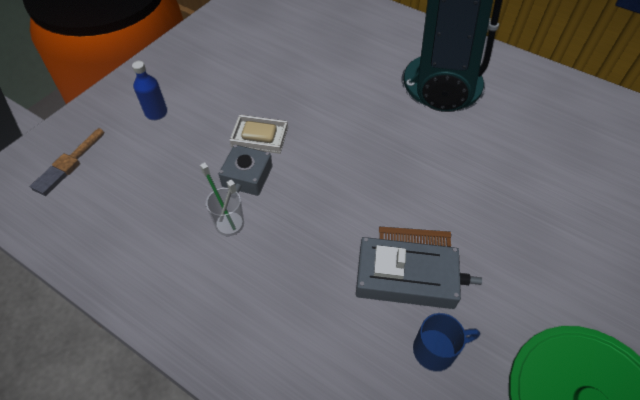

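The top picture shows the long box around (225,210), with the white cap at (240,197), the ridge at about (229,200) and slots running left. The lamp box is at (440,213), well away from it. Next I'll enlarge the long box in both views.

Run:
```python
import cv2,numpy as np
t=cv2.imread("pics/top0.png")[150:270,150:290]; s=cv2.imread("pics/scene0.png")[220:320,345:485]
r=lambda i:cv2.resize(i,None,fx=5.5,fy=5.5,interpolation=cv2.INTER_CUBIC)
cv2.imwrite("pics/tc.png",cv2.resize(t,None,fx=5,fy=5,interpolation=cv2.INTER_CUBIC))
cv2.imwrite("pics/sc.png",cv2.resize(s,None,fx=5,fy=5,interpolation=cv2.INTER_CUBIC))
```

```text
(no output)
```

View pics/tc.png

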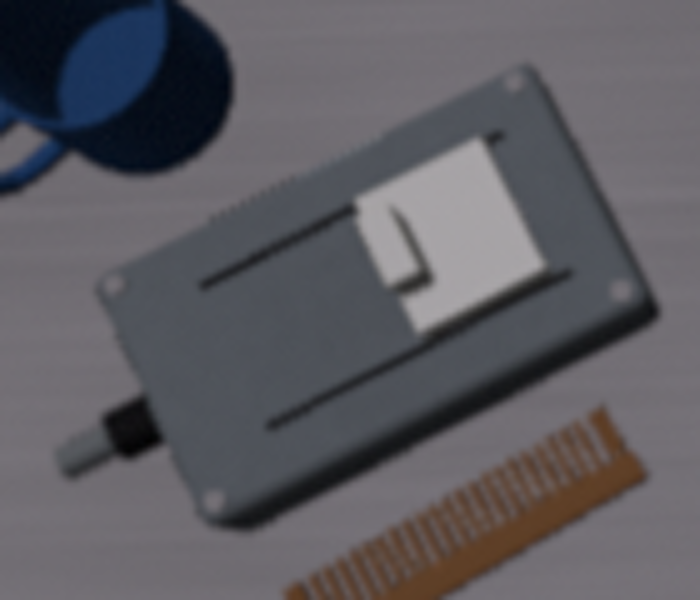

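View pics/sc.png

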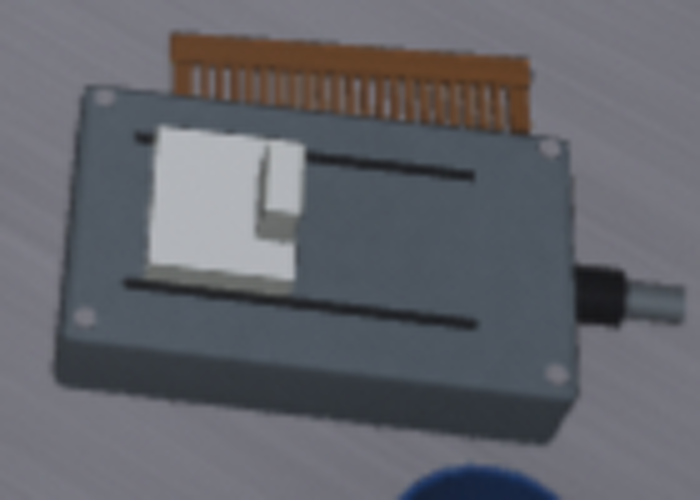

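Screw heads at deck height (top crop): (516,82), (112,285), (213,502), (622,291). Cap-top corners: (355,203), (488,137), (548,265), (417,333). In the scene crop the screws are at (105,97), (85,317), (557,373), (550,148).

```bash
cat > h.py <<'E'
import numpy as np,cv2
from scipy.spatial.transform import Rotation as R
from rig import manip
def ray(p,px,z,T=None):
    K=np.array([[p['fx'],0,p['cx']],[0,p['fy'],p['cy']],[0,0,1]])
    u=cv2.undistortPoints(np.array(px,float).reshape(-1,1,2),K,p['distortion'])[:,0]
    d=np.c_[u,np.ones(len(u))]
    if T is None:
        q=p['rotation']; T=np.eye(4); T[:3,:3]=R.from_quat(np.roll(q,-1)).as_matrix(); T[:3,3]=p['origin']
    d=d@T[:3,:3].T; o=T[:3,3]
    return o+d*((z-o[2])/d[:,2])[:,None]
def crop(px,s,off): return (np.array(px,float)+.5)/s-.5+np.array(off)
E
python3 - <<'E'
from h import *
np.set_printoptions(precision=4,suppress=True)
A=manip.camera_params("top");B=manip.camera_params("scene")
t=ray(A,crop([(516,82),(112,285),(213,502),(622,291)],5,(150,150)),.05)
s=ray(B,crop([(105,97),(85,317),(557,373),(550,148)],5,(345,220)),.05)
ct=ray(A,crop([(355,203),(488,137),(548,265),(417,333)],5,(150,150)),.065)
cs=ray(B,crop([(158,125),(150,265),(297,280),(305,143)],5,(345,220)),.065)
rs=ray(B,crop([(270,137),(305,143),(299,213),(264,209)],5,(345,220)),.091)
for n,v in zip("t s ct cs rs".split(),(t,s,ct,cs,rs)):
    e=np.roll(v,-1,0)-v; print(n,v[:,:2].tolist(),v.mean(0),np.linalg.norm(e,axis=1),np.degrees(np.arctan2(e[:,1],e[:,0])))
o=manip.get_obs();print(R.from_quat(np.roll(o['tcp_rot'],-1)).as_matrix())
E
```

```text
t [[0.6378008278517171, 0.12887814665585345], [0.5616229881044938, 0.2851795012546696], [0.4767652705924458, 0.24294241773319114], [0.5531136825205282, 0.08742008126693107]] [0.5573 0.1861 0.05  ] [0.1739 0.0948 0.1733 0.0943] [ 115.9836 -153.5386  -63.8528   26.0838]
s [[0.5523031562355851, 0.08713619925044955], [0.6367925752176362, 0.12871917879741107], [0.560224011602072, 0.2831419023134315], [0.4760669854806553, 0.24180090346585567]] [0.5563 0.1852 0.05  ] [0.0942 0.1724 0.0938 0.1724] [  26.2049  116.3739 -153.838   -63.7607]
ct [[0.587649607802684, 0.18721573519792567], [0.6119350310919334, 0.13651454974840993], [0.5612447171726958, 0.11327110606160946], [0.5367167734059388, 0.1626738402598163]] [0.5744 0.1499 0.065 ] [0.0562 0.0558 0.0552 0.0565] [ -64.406  -155.3667  116.4039   25.727 ]
cs [[0.5597609768062946, 0.11372160643740084], [0.6123533521702824, 0.14066003516980452], [0.5876667183289943, 0.18848399905938587], [0.5354607593136638, 0.16408180677673612]] [0.5738 0.1517 0.065 ] [0.0591 0.0538 0.0576 0.0559] [  27.1221  117.3027 -154.9476  -64.2414]
rs [[0.555300661402155, 0.1558602232530531], [0.5503520353566618, 0.16777027620096238], [0.5770208069566289, 0.17948420522206737], [0.5826268899638216, 0.1682019227692565]] [0.5663 0.1678 0.091 ] [0.0129 0.0291 0.0126 0.03  ] [ 112.5629   23.7129  -63.5776 -155.694 ]
[[ 0.4103 -0.0007  0.912 ]
 [-0.912   0.0019  0.4103]
 [-0.002  -1.      0.0002]]
```

Both views agree to about 1 mm. The opening direction is 116° and the ridge is at about (0.566, 0.168). The tool's x axis already points along −(opening direction), so no turn is needed. I'll close the fingers and go above a point 34 mm behind the ridge.

Emit:
{"method": "move_arm", "body": {
  "series": [
    {"gripper": 1, "tx": 0, "ty": -3, "tz": 4},
    {"gripper": 1, "tx": -43.8, "ty": -3, "tz": 58.6},
    {"gripper": 1, "tx": -43.8, "ty": -3, "tz": 58.6},
    {"gripper": 1, "tx": -43.8, "ty": -3, "tz": 58.6},
    {"gripper": 1, "tx": -43.8, "ty": -3, "tz": 58.6},
    {"gripper": 1, "tx": -43.8, "ty": -3, "tz": 58.6},
    {"gripper": 1, "tx": -43.8, "ty": -3, "tz": 58.6},
    {"gripper": 1, "tx": -43.8, "ty": -3, "tz": 58.6},
    {"gripper": 1, "tx": -43.8, "ty": -3, "tz": 58.6},
    {"gripper": 1, "tx": -43.8, "ty": -3, "tz": 58.6},
    {"gripper": 1, "tx": -43.8, "ty": -3, "tz": 58.6},
    {"gripper": 1, "tx": -43.8, "ty": -3, "tz": 58.6}
  ]
}}

```text
schema error: expected keys gripper, tx, ty, tz, rx, ry, rz
```

Emit:
{"method": "move_arm", "body": {
  "series": [
    {"gripper": 1},
    {"gripper": 1}
  ]
}}

```text
schema error: expected keys gripper, tx, ty, tz, rx, ry, rz
```

Emit:
{"method": "move_arm", "body": {
  "series": [
    {"gripper": 1, "tx": 0, "ty": -3, "tz": 4, "rx": 0, "ry": 0, "rz": 0},
    {"gripper": 1, "tx": -43.8, "ty": -3, "tz": 58.6, "rx": 0, "ry": 0, "rz": 0},
    {"gripper": 1, "tx": -43.8, "ty": -3, "tz": 58.6, "rx": 0, "ry": 0, "rz": 0},
    {"gripper": 1, "tx": -43.8, "ty": -3, "tz": 58.6, "rx": 0, "ry": 0, "rz": 0},
    {"gripper": 1, "tx": -43.8, "ty": -3, "tz": 58.6, "rx": 0, "ry": 0, "rz": 0},
    {"gripper": 1, "tx": -43.8, "ty": -3, "tz": 58.6, "rx": 0, "ry": 0, "rz": 0},
    {"gripper": 1, "tx": -43.8, "ty": -3, "tz": 58.6, "rx": 0, "ry": 0, "rz": 0},
    {"gripper": 1, "tx": -43.8, "ty": -3, "tz": 58.6, "rx": 0, "ry": 0, "rz": 0},
    {"gripper": 1, "tx": -43.8, "ty": -3, "tz": 58.6, "rx": 0, "ry": 0, "rz": 0},
    {"gripper": 1, "tx": -43.8, "ty": -3, "tz": 58.6, "rx": 0, "ry": 0, "rz": 0},
    {"gripper": 1, "tx": -43.8, "ty": -3, "tz": 58.6, "rx": 0, "ry": 0, "rz": 0},
    {"gripper": 1, "tx": -43.8, "ty": -3, "tz": 58.6, "rx": 0, "ry": 0, "rz": 0}
  ]
}}

```text
time: 1.6
eef_pos: [0.5751, 0.1291, 0.2607]
tcp_rot: [-0.594, 0.594, -0.384, 0.384]
ft_force: [0.8, -0.5, -0.0]
width: -0.0
```

Emit:
{"method": "move_arm", "body": {
  "series": [
    {"gripper": 1, "tx": 0, "ty": 8, "tz": 0, "rx": 0, "ry": 0, "rz": 0},
    {"gripper": 1, "tx": 0, "ty": 12, "tz": 0, "rx": 0, "ry": 0, "rz": 0},
    {"gripper": 1, "tx": 0, "ty": 14, "tz": 0, "rx": 0, "ry": 0, "rz": 0},
    {"gripper": 1, "tx": 0, "ty": 14, "tz": 0, "rx": 0, "ry": 0, "rz": 0},
    {"gripper": 1, "tx": 0, "ty": 14, "tz": 0, "rx": 0, "ry": 0, "rz": 0}
  ]
}}

```text
time: 2.22
eef_pos: [0.5756, 0.1272, 0.1228]
tcp_rot: [0.594, -0.593, 0.383, -0.385]
ft_force: [0.4, 0.0, 1.2]
width: 0.0005
```

Run:
```python
from h import *
o=manip.get_obs();print(o['eef_pos'],o['ft_force'])
w=manip.snapshot("wrist");t=manip.snapshot("scene")
c=cv2.resize(t[150:320,300:520],None,fx=3,fy=3,interpolation=cv2.INTER_CUBIC)
w=cv2.resize(w,(480,300)); c=cv2.resize(c,(388,300))
cv2.imwrite("pics/c1.png",np.vstack([np.pad(w,((0,0),(0,0),(0,0))),np.pad(c,((0,0),(0,92),(0,0)))])[:,:,::-1])
```

```text
[0.57556517 0.1272423  0.12277606] [0.37470122 0.0013099  1.16401325]
```

View pics/c1.png

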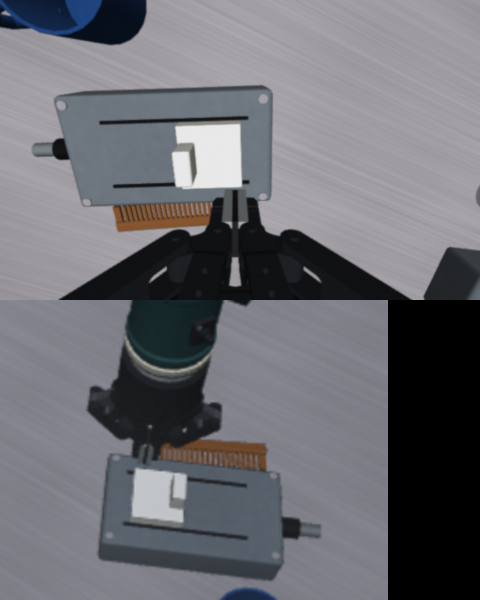

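The closed fingers hang behind the ridge, about 41 mm along and 9 mm to one side of it. I'll shift sideways and lower to mid-ridge height (z≈0.077), 12 mm above the cap.

Emit:
{"method": "move_arm", "body": {
  "series": [
    {"gripper": 1, "tx": 0, "ty": 1, "tz": 0.9, "rx": 0, "ry": 0, "rz": 0},
    {"gripper": 1, "tx": 0, "ty": 4.6, "tz": 0.9, "rx": 0, "ry": 0, "rz": 0},
    {"gripper": 1, "tx": 0, "ty": 4.6, "tz": 0.9, "rx": 0, "ry": 0, "rz": 0},
    {"gripper": 1, "tx": 0, "ty": 4.6, "tz": 0.9, "rx": 0, "ry": 0, "rz": 0}
  ]
}}

```text
time: 2.82
eef_pos: [0.5835, 0.131, 0.0761]
tcp_rot: [0.594, -0.594, 0.384, -0.384]
ft_force: [0.6, -0.0, 0.2]
width: 0.0001
```

Emit:
{"method": "move_arm", "body": {
  "series": [
    {"gripper": 1, "tx": -1, "ty": 0, "tz": 0, "rx": 0, "ry": 0, "rz": 0},
    {"gripper": 1, "tx": -2, "ty": 0, "tz": 0, "rx": 0, "ry": 0, "rz": 0},
    {"gripper": 1, "tx": -3, "ty": 0, "tz": 0, "rx": 0, "ry": 0, "rz": 0},
    {"gripper": 1, "tx": -4, "ty": 0, "tz": 0, "rx": 0, "ry": 0, "rz": 0},
    {"gripper": 1, "tx": -4, "ty": 0, "tz": 0, "rx": 0, "ry": 0, "rz": 0},
    {"gripper": 1, "tx": -4, "ty": 0, "tz": 0, "rx": 0, "ry": 0, "rz": 0}
  ]
}}

```text
time: 3.58
eef_pos: [0.566, 0.1678, 0.0748]
tcp_rot: [-0.594, 0.594, -0.384, 0.383]
ft_force: [-0.3, 0.7, 0.4]
width: 0.0002
```

Emit:
{"method": "move_arm", "body": {
  "series": [
    {"gripper": 1, "tx": -1, "ty": 0, "tz": 0, "rx": 0, "ry": 0, "rz": 0},
    {"gripper": 1, "tx": -2, "ty": 0, "tz": 0, "rx": 0, "ry": 0, "rz": 0},
    {"gripper": 1, "tx": -3, "ty": 0, "tz": 0, "rx": 0, "ry": 0, "rz": 0},
    {"gripper": 1, "tx": -3.8, "ty": 0, "tz": 0, "rx": 0, "ry": 0, "rz": 0},
    {"gripper": 1, "tx": -4.1, "ty": 0, "tz": 0, "rx": 0, "ry": 0, "rz": 0},
    {"gripper": 1, "tx": -4.3, "ty": 0, "tz": 0, "rx": 0, "ry": 0, "rz": 0},
    {"gripper": 1, "tx": -4.5, "ty": 0, "tz": 0, "rx": 0, "ry": 0, "rz": 0}
  ]
}}

```text
time: 4.45
eef_pos: [0.5488, 0.2065, 0.0752]
tcp_rot: [-0.593, 0.595, -0.383, 0.385]
ft_force: [2.1, -8.6, -1.8]
width: 0.0002
```

Emit:
{"method": "move_arm", "body": {
  "series": [
    {"gripper": 1, "tx": -0.2, "ty": 0, "tz": 0, "rx": 0, "ry": 0, "rz": 0},
    {"gripper": 1, "tx": -0.4, "ty": 0, "tz": 0, "rx": 0, "ry": 0, "rz": 0}
  ]
}}

```text
time: 4.7
eef_pos: [0.5487, 0.2068, 0.0752]
tcp_rot: [-0.591, 0.596, -0.381, 0.388]
ft_force: [6.0, -17.1, -2.7]
width: -0.0
```

Run:
```python
from h import *
t=manip.snapshot("scene");o=manip.get_obs();print(o['eef_pos'],o['ft_force'])
c=cv2.resize(t[215:325,345:485],None,fx=5,fy=5,interpolation=cv2.INTER_CUBIC)
cv2.imwrite("pics/c2.png",c[:,:,::-1])
```

```text
[0.54872207 0.2067291  0.07523983] [  5.66146893 -14.35404429  -2.7247385 ]
```

View pics/c2.png

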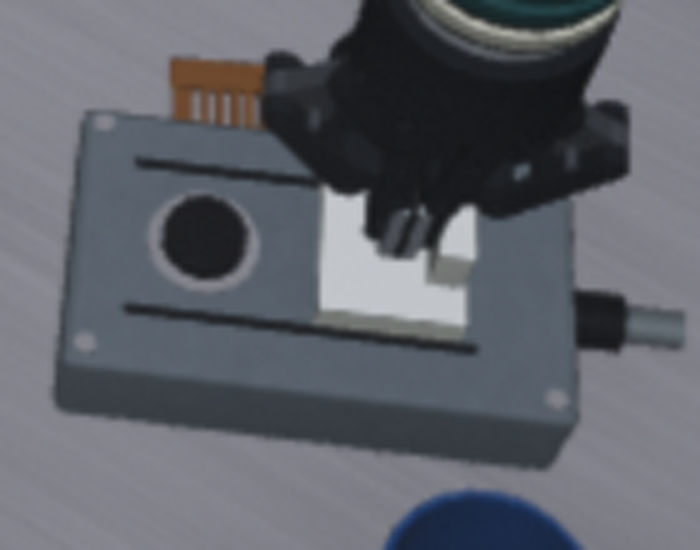

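The tab is at its stop: its edge reaches the slot end at (475,348) and the force rose to 17 N. The button is bare, with its top centred at about (206,236) in this crop.

Run:
```python
from h import *
B=manip.camera_params("scene")
b=ray(B,crop([(206,236)],5,(345,215)),.06)[0]; r=ray(B,crop([(438,270)],5,(345,215)),.0)[0]
o=manip.get_obs();M=R.from_quat(np.roll(o['tcp_rot'],-1)).as_matrix()
d=np.array([-.44,.898,0]);c=np.array([.5568,.1857,.06])
print(b,(b-c)@d,np.cross(d,b-c)[2],M, M.T@(b-o['eef_pos'])*100)
# ridge top front-left/-right bottom corner estimates
q=ray(B,crop([(430,258),(474,262)],5,(345,215)),.091);print(q, [(x-b)@d for x in q])
```

```text
[0.57898814 0.14611206 0.06      ] -0.045312749976104884 -0.0025062613016368536 [[ 4.08576818e-01  4.39735938e-03  9.12713343e-01]
 [-9.12655401e-01 -1.02860449e-02  4.08600437e-01]
 [ 1.11849734e-02 -9.99937428e-01 -1.89365723e-04]] [6.75180197 1.59954755 0.28589862]
[[0.5579413  0.22240601 0.091     ]
 [0.55059213 0.236252   0.091     ]] [np.float64(0.07777257086976896), np.float64(0.09343990906001667)]
```

Emit:
{"method": "move_arm", "body": {
  "series": [
    {"gripper": 1, "tx": 0.9, "ty": 0, "tz": 0, "rx": 0, "ry": 0, "rz": 0},
    {"gripper": 1, "tx": 1.2, "ty": -2, "tz": 0, "rx": 0, "ry": 0, "rz": 0},
    {"gripper": 1, "tx": 1.2, "ty": -3, "tz": 0, "rx": 0, "ry": 0, "rz": 0},
    {"gripper": 1, "tx": 1.2, "ty": -3, "tz": 0, "rx": 0, "ry": 0, "rz": 0}
  ]
}}

```text
time: 5.25
eef_pos: [0.5522, 0.2019, 0.1068]
tcp_rot: [0.595, -0.593, 0.383, -0.384]
ft_force: [0.5, 0.0, -0.2]
width: -0.0002
```

Emit:
{"method": "move_arm", "body": {
  "series": [
    {"gripper": 1, "tx": 3, "ty": 0, "tz": 0, "rx": 0, "ry": 0, "rz": 0},
    {"gripper": 1, "tx": 6.2, "ty": 0, "tz": 0, "rx": 0, "ry": 0, "rz": 0},
    {"gripper": 1, "tx": 6.2, "ty": 2, "tz": 0, "rx": 0, "ry": 0, "rz": 0},
    {"gripper": 1, "tx": 6.2, "ty": 3.5, "tz": 0, "rx": 0, "ry": 0, "rz": 0},
    {"gripper": 1, "tx": 6.2, "ty": 3.5, "tz": 0, "rx": 0, "ry": 0, "rz": 0},
    {"gripper": 1, "tx": 6.2, "ty": 3.5, "tz": 0, "rx": 0, "ry": 0, "rz": 0}
  ]
}}

```text
time: 6.0
eef_pos: [0.5768, 0.1451, 0.0705]
tcp_rot: [0.594, -0.594, 0.384, -0.384]
ft_force: [0.1, 0.4, 0.3]
width: 0.0004
```

Run:
```python
from h import *
t=manip.snapshot("scene");o=manip.get_obs();print(o['eef_pos'],o['ft_force'])
c=cv2.resize(t[215:325,345:485],None,fx=5,fy=5,interpolation=cv2.INTER_CUBIC)
cv2.imwrite("pics/c3.png",c[:,:,::-1])
```

```text
[0.57707302 0.14511015 0.07099022] [-0.4566296  -0.00650572 -0.25529544]
```

View pics/c3.png

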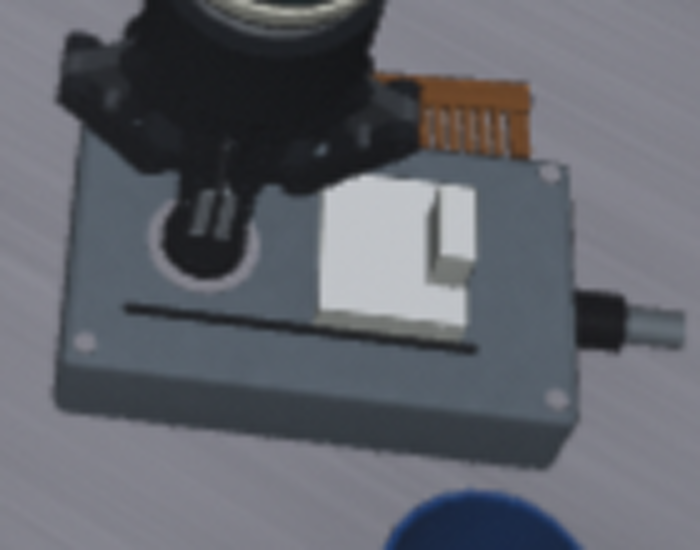

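The fingertips are over the button and the tab stayed fully open. Now I'll press.

Emit:
{"method": "move_arm", "body": {
  "series": [
    {"gripper": 1, "tx": 0, "ty": 0.8, "tz": 0.1, "rx": 0, "ry": 0, "rz": 0},
    {"gripper": 1, "tx": 0, "ty": 1.2, "tz": 0.1, "rx": 0, "ry": 0, "rz": 0},
    {"gripper": 1, "tx": 0, "ty": 1.5, "tz": 0.1, "rx": 0, "ry": 0, "rz": 0},
    {"gripper": 1, "tx": 0, "ty": 1.7, "tz": 0.1, "rx": 0, "ry": 0, "rz": 0},
    {"gripper": 1, "tx": 0, "ty": 1.8, "tz": 0.1, "rx": 0, "ry": 0, "rz": 0},
    {"gripper": 1, "tx": 0, "ty": 1.8, "tz": 0.1, "rx": 0, "ry": 0, "rz": 0}
  ]
}}

```text
time: 6.8
eef_pos: [0.5779, 0.1452, 0.054]
tcp_rot: [0.594, -0.593, 0.384, -0.384]
ft_force: [-2.4, 0.3, 8.6]
width: 0.0001
```

It reads z = 0.054 and 8.6 N, which means it's on the stop. I'll hold a little deeper, then lift away.

Emit:
{"method": "move_arm", "body": {
  "series": [
    {"gripper": 1, "tx": 0, "ty": 0.1, "tz": 0, "rx": 0, "ry": 0, "rz": 0},
    {"gripper": 1, "tx": 0, "ty": 0.1, "tz": 0, "rx": 0, "ry": 0, "rz": 0},
    {"gripper": 1, "tx": 0, "ty": 0.1, "tz": 0, "rx": 0, "ry": 0, "rz": 0},
    {"gripper": 1, "tx": 0, "ty": 0.1, "tz": 0, "rx": 0, "ry": 0, "rz": 0}
  ]
}}

```text
time: 7.3
eef_pos: [0.5779, 0.1452, 0.054]
tcp_rot: [0.594, -0.593, 0.384, -0.384]
ft_force: [-5.5, 0.2, 10.7]
width: 0.0001
```

Emit:
{"method": "move_arm", "body": {
  "series": [
    {"gripper": 1, "tx": 0, "ty": -2, "tz": 0, "rx": 0, "ry": 0, "rz": 0},
    {"gripper": 1, "tx": 0, "ty": -6, "tz": 0, "rx": 0, "ry": 0, "rz": 0},
    {"gripper": 1, "tx": 0, "ty": -12, "tz": 0, "rx": 0, "ry": 0, "rz": 0},
    {"gripper": 1, "tx": 4, "ty": -15, "tz": -4, "rx": 0, "ry": 0, "rz": 0},
    {"gripper": 1, "tx": 8, "ty": -15, "tz": -8, "rx": 0, "ry": 0, "rz": 0},
    {"gripper": 1, "tx": 8, "ty": -15, "tz": -8, "rx": 0, "ry": 0, "rz": 0},
    {"gripper": 1, "tx": 8, "ty": -15, "tz": -8, "rx": 0, "ry": 0, "rz": 0}
  ]
}}

```text
time: 8.18
eef_pos: [0.5374, 0.0392, 0.2007]
tcp_rot: [0.594, -0.594, 0.384, -0.384]
ft_force: [-0.3, 0.4, 0.1]
width: -0.0001
```

Run:
```python
from h import *
t=manip.snapshot("scene");o=manip.get_obs();print(o['time'],o['eef_pos'],o['ft_force'],abs(o['qd']).max())
cv2.imwrite("pics/c4.png",cv2.resize(t[215:325,345:485],None,fx=5,fy=5,interpolation=cv2.INTER_CUBIC)[:,:,::-1])
```

```text
8.225 [0.53748772 0.03976988 0.20057251] [-0.33903955  0.99015075 -0.11366755] 0.0167850872285953
```

View pics/c4.png

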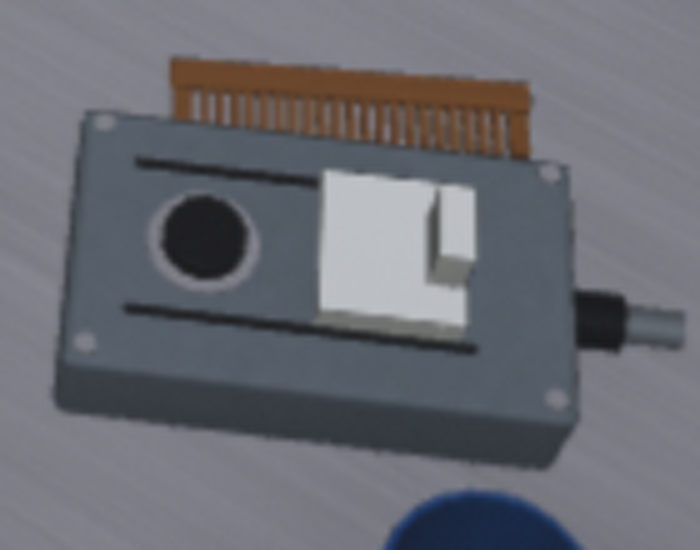

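The tab is at its open end. The button is back where it was before the press, at (206,236), and the arm is clear at z = 0.20.

```bash
python3 -c "
from rig import manip; print(manip.hand_in())"
```

```text
the job is handed in; nothing more can be done
None
```

The pump start button has been pressed and released, the lock tab is left open, and the job is handed in at about 8.2 s. No verdict was reported.

- **Tab:** I pushed the ridge with the closed fingers until the tab met its end stop, where the force rose to about 17 N. By the camera, the ridge centre ended about 86 mm from the button centre, against 88 mm for fully open.
- **Button:** I pressed it to its stop, with the fingertips at z = 0.054 m and 9–11 N, for about 0.5 s. I then lifted off.
- **Final check:** the last picture shows the tab at its open end and the button looking as it did before the press. I had no direct reading of the button's position. The arm is clear at z = 0.20 m with about 1 N or less on the wrist, which is noise level.
- **Lamp box:** it was never approached. The arm only passed high over that side of the ledge.

The two cameras agreed on the box position to about 1 mm. The one disagreement was the button centre, which measured about 2.5 mm to the side of the box centre line. I aimed between the two, well inside the 32 mm button.

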